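Set and clamp a board stop at a hidden index notch

ROBOT

A 7-joint arm with a two-finger parallel gripper is mounted at the origin on the work surface. World frame = base frame: x ahead of the robot, y to its left, z up, the work surface at z = 0. Lengths are in m, angles in rad, forces in N, time in s.
With the tool pointing down it reaches from about 0.425 to 0.875 m from the base axis. Payload 4.7 kg.
Tool frame: the origin (TCP) lies midway between the tips of the shut fingers; the grasp point (between the pads) lies 19 mm behind it; z points along the fingers, x is the direction in which the jaws open and shut, and the axes are right-handed (so a half turn about z gives the same grasp; the last joint's range is limited). The gripper opens to 87 mm and grips with 3 to 60 N. Pads are 19 mm wide; open, the fingers measure 117 mm over their backs; the gripper's body (75 mm by 190 mm) begins 51 mm behind the grasp point.
Start: joints at [-1.091, 0.321, -0.07, 1.45, 0.023, 1.371, -0.057], TCP at [0.292, 0.581, 0.223] pointing down, gripper open.
Joint ranges: [-2.86, 2.86], [-0.3, 2.09], [-1.38, 1.24], [0.06, 2.45], [-1.56, 4.7], [0.09, 2.05], [-2.69, 2.69]. Speed limits (rad/s): [2.57, 2.57, 3.14, 3.14, 3.14, 3.14, 3.14].

INTERFACE

Orientations are given as a rotation vector (axis times angle).
In Python, from bench import get_state, eyes, ticket gives the robot as it stands.
- The arm moves only by the tool carry_out, never from a script. Its argument "motion" is a list of rows, each a list of 2 entries, a list of its own where there are three numbers: the shift along the world's x, y, z in m, then the turn about the world's z in rad. A call has 1 to 20 rows; each row is the pose to reach, as a shift and turn from the pose commanded when the call began; what a row does not reach only later rows make up. A row lasts 1/10 s, in which the tool goes at most 50 mm and 8.59 degrees, less where a joint would pass 70% of its speed; a pose out of reach is approached as far as the arm can. A call with a gripper value outside its range is refused whole. "grip" is the gripper command: -1 is fully open, 1 is shut, values between are in proportion, set as the call begins (left out, the last holds). The fingers move at their own pace and stop on an object; "squeeze" is the grip in N (left out, the last holds). Time passes only in rows, so rows that repeat a pose let the fingers close. It gives the time, the measured TCP pose, the force and the opening at its end, in the units of the state.
- get_state(): the state, without advancing time (a new reading comes with each control period).
- eyes.get_image(name): name is "scene" or "top" or "wrist"; returns a dict with "pixels" (384x512x3 uint8, blue, green, red), "mtx" (3x3 intrinsics, pixels), "extrinsics" (4x4, takes a point from camera to world coordinates). Camera axes: x right, y down, z forward; pixel columns grow to the right and rows downward; lengths in m; the calibration is good to about 2 mm. A picture is of the moment at which its call begins. There is no depth.
- ticket.close_job(): hands the job in, once; it reports no verdict.
The state is a dict: "time": time; "joint_positions": joint angles; "qd": joint speeds; "joint_torque": joint torques, N m; "position": TCP position; "tool_rot": TCP orientation; "ft_force": force on the tool from outside, world axes, zero at the start; "torque": the same for the moment, N m; "grip_width": opening from 0.0 (shut) to 1.0 (fully open).
Only numpy, scipy, OpenCV 4.12 (cv2) and the standard library are available. Lean on these libraries where they do the work, as an engineer would, in place of code of your own. Each camera call takes 0.05 s, during which the arm holds its last target. There are 200 camera calls.

TASK

Set up the index rail for the next board: take the L-shaped finder off its stand, reach its nib in under the rail's cover and drag it along the covered floor until it drops into the hidden notch, then let go so that it stands there with its foot flat on the sill. Then slide the stop along the rail until it is up against the finder without forcing the finder out of place, and last throw the stop's clamp lever fully over to the far side. Leave the finder in the notch and do not disturb the other things on the bench.

Things in the scene. Friction and masses are not known exactly. Their poses are not given: they have to be found in the camera images.
- rail: Fixed aluminium index rail, 330 mm along its y, x from -55 to +62 mm. Origin: underside, mid-length; its open side faces -x. Sill top at z = 16 mm. Over it a flat cover from x = 0 to 62 mm: underside z = 40 mm (a lip at its front edge hangs to 38), top z = 44. Back wall at x = 53 mm; solid blocks fill the covered space beyond y = -112 and +112 mm.
- rail_floor (a point): Point on the covered floor, rail x = 38, y = 0, z = 16 mm. The floor is level with the sill and smooth but for one notch, hidden by the cover: 15 mm along y, x = 23 to 53 mm, 9 mm deep, its middle anywhere from y = -45 to +45 mm of the rail, new each time and not reported.
- finder: Loose L-shaped steel finder, about 0.3 kg. Origin: centre of the underside of its 40 x 40 x 8 mm foot. A 12 mm wide, 8 mm thick arm (underside z = 0) reaches from the foot to x = +64 mm and ends in a nib pointing down. Use it with its +x along the rail's +x: nib in the notch, the foot lies flat on the sill; nib on the floor beside it, the finder sits 8 mm higher. It starts on its stand.
- finder_handle (a point): Centre of the finder's black upright handle, 66 mm above the underside of its foot. The handle is 22 x 22 mm, sides along the finder's x and y, from z = 8 to 90 mm; grip it here.
- finder_nib (a point): Centre of the nib's lower end: x = 55 mm, z = -8 mm in the finder's frame. The nib is 18 mm in x, 9 mm in y. It should run at rail x = 38 mm (finder origin at rail x = -17 mm); 5 mm either way will do. Pushed in farther, the handle meets the cover's lip.
- stand: Fixed painted parking stand, base 50 x 62 mm, top at z = 20 mm; origin under its middle. The finder's foot rests on its top, axes along the stand's, the nib hanging free beyond its +x edge.
- stop (a joint): Travel of the steel stop, a block 50 mm wide along the rail that slides on the cover (top 68 mm above the table) with a tongue in front of the cover. 0: parked at the rail's +y end, middle at rail y = +138 mm; grows, in m, towards rail -y, up to 0.235. Stays where left; about 2 N moves it. Push it by its block or the side of its lever.
- stop_face (a point): Middle of the tongue's leading face (towards rail -y), 25 mm to -y of the stop's middle, at rail x = -23 mm, 22 mm above the table. The tongue spans rail x = -46 to 0 mm and ends 1.5 mm above the sill. Against the seated finder it touches the +y side of its foot, y = +20 mm in the finder's frame.
- clamp (a joint): Angle of the clamp lever on the stop. It starts at 0 to 0.15 rad, leaning towards rail -x (0 is 0.5 rad from upright); 1.0 = fully over to rail +x. Pivot along rail y at rail x = 25 mm, 70 mm above the table, 5 mm to +y of the stop's middle. About 1.5 N at the tip moves it; it stays where left.
- clamp_tip (a point): Centre of the 16 mm ball at the lever's tip, 46 mm from its pivot. The lever is 14 mm wide along rail y, 10 mm thick, and rigid along rail y.
- board_a: Loose bystander: circuit board 85 x 70 mm with black heat sink, 35 mm high.
- board_b: Loose bystander: a second such circuit board.
- spool: Loose bystander: grey solder spool, 52 mm across, 40 mm high.
- driver: Loose bystander: screwdriver with black handle, 170 mm long.
- wash: Loose bystander: yellow bottle, 54 mm across, 130 mm high.
- cup: Loose bystander: black tray 90 x 70 x 35 mm.
- bracket: Loose bystander: bent steel connector bracket, 90 mm long, 24 mm high.
Not all that is in view belongs to the job. What is shaped like the finder but pink is not meant. Of the things that look like the stand, take the one that is farthest to the robot's left at the start.

How it is judged:
By the outcome, as a careful person would: the job done as asked, in the order asked, and still so for the second after the job is handed in, with the robot touching nothing.
It also fails if it takes over 67 s, if anything falls off the work surface, if the arm or the gripper's body presses on something with over 40 N, if the wrist force passes 120 N, or if a joint passes its speed limit or range.

## Working session

There is one attempt and no reset: what is moved stays moved. The work goes in short steps, Python scripts to look and compute and a tool call to move; the robot and the scene stay as the last step left them, time stands still between calls to the robot, and variables do not carry over. Pictures are saved under pics/ and viewed, about 8 in all and at most 12, crops included, and the job is handed in when it is done.

Besides the shell and the picture viewer there is one more tool, called after "Request:" as name([rows], argument=value, ...), one row to a line, values as JSON. carry_out: Moves the arm, as the interface text tells. Its arguments: {"type":"object","properties":{"motion":{"type":"array","items":{"type":"array"}},"grip":{"type":"number"},"squeeze":{"type":"number"}},"required":["motion"]}

```bash
mkdir -p pics; ls; cat > h.py <<'E'
import numpy as np, cv2
from bench import get_state, eyes, ticket
def grab(n,tag):
    d=eyes.get_image(n); np.savez(f'{tag}.npz',**d); cv2.imwrite(f'pics/{tag}.png',d['pixels']); return d
def load(tag): return dict(np.load(f'{tag}.npz'))
def ray(d,u,v):
    r=np.linalg.inv(d['mtx'])@[u,v,1]; E=d['extrinsics']; return E[:3,3],E[:3,:3]@r
def onz(d,u,v,z):
    o,r=ray(d,u,v); return o+r*(z-o[2])/r[2]
def proj(d,p):
    E=np.linalg.inv(d['extrinsics']); c=E[:3,:3]@np.array(p,float)+E[:3,3]; q=d['mtx']@c; return q[:2]/q[2]
E
python3 - <<'E'
from h import *
s=get_state();print({k:np.round(v,3) for k,v in s.items()})
a=grab('top','top0');b=grab('scene','sc0')
for d in(a,b):print(d['mtx'].round(1).tolist(),d['extrinsics'].round(3).tolist())
cv2.imwrite('pics/both.png',cv2.resize(a['pixels'],(800,600)))
cv2.imwrite('pics/sc.png',cv2.resize(b['pixels'],(800,600)))
E
```

```text
pics
{'time': np.float64(0.0), 'joint_positions': array([-1.091,  0.322, -0.07 ,  1.452,  0.023,  1.371, -0.057]), 'qd': array([-0.001,  0.   , -0.   ,  0.   ,  0.002,  0.002, -0.001]), 'joint_torque': array([ 0.0000e+00, -4.9129e+01, -4.0400e-01, -3.1253e+01, -6.4000e-02,
        4.4000e-02,  0.0000e+00]), 'position': array([0.292, 0.58 , 0.221]), 'tool_rot': array([ 2.673e+00,  1.648e+00, -2.000e-03]), 'ft_force': array([-0.018, -0.082,  0.14 ]), 'torque': array([-0.053, -0.023, -0.031]), 'grip_width': np.float64(1.005)}
[[397.0, 0.0, 254.2], [0.0, 397.0, 191.2], [0.0, 0.0, 1.0]] [[-0.004, -0.99, 0.141, 0.327], [-1.0, 0.004, 0.003, -0.029], [-0.003, -0.141, -0.99, 1.478], [0.0, 0.0, 0.0, 1.0]]
[[405.6, 0.0, 251.6], [0.0, 405.6, 188.7], [0.0, 0.0, 1.0]] [[0.639, 0.536, -0.552, 1.146], [0.769, -0.442, 0.462, -0.582], [0.004, -0.72, -0.694, 0.913], [0.0, 0.0, 0.0, 1.0]]
```

View pics/both.png

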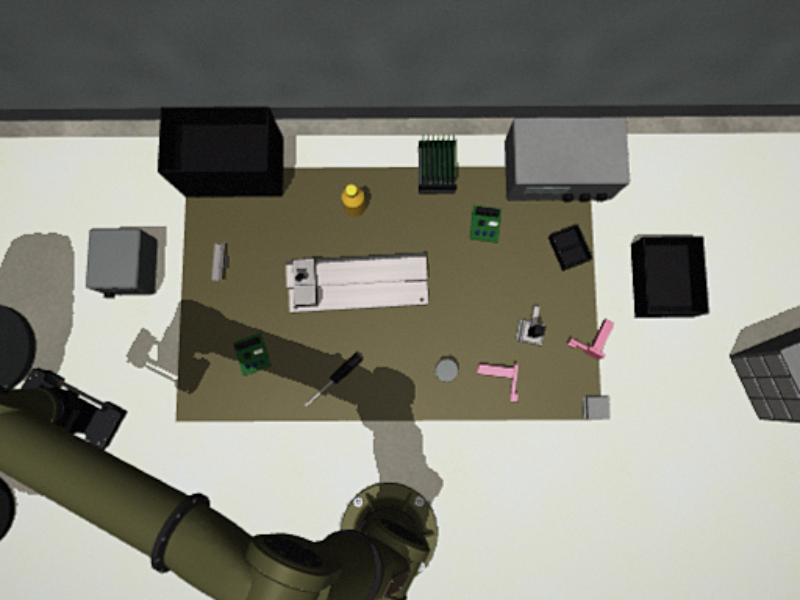

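View pics/sc.png

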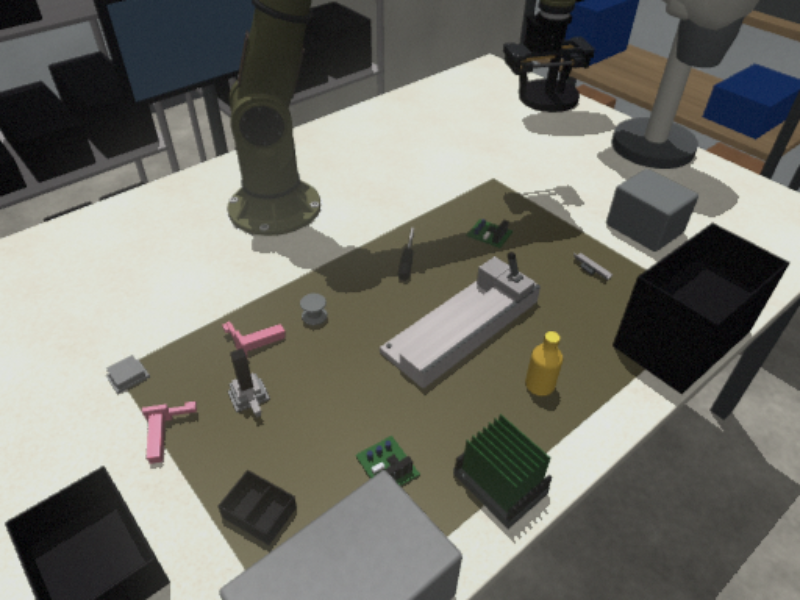

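Candidates for the finder (800x600 top view): grey with a black handle at (532,328), pink at (500,378) and pink at (595,342). Candidates for the stand: under the finder at (532,335), and an empty block at (596,407). The left-most one is under the grey finder, so I choose that. The rail is at (357,283) with the stop at its left (+y) end. Next is a close crop.

```bash
python3 - <<'E'
from h import *
a=load('top0')['pixels'];b=load('sc0')['pixels']
c1=cv2.resize(a[155:205,175:285],(800,364),interpolation=cv2.INTER_CUBIC)
c2=cv2.resize(a[185:225,320:360],(236,236),interpolation=cv2.INTER_CUBIC)
c3=cv2.resize(b[215:275,130:185],(216,236),interpolation=cv2.INTER_CUBIC)
c4=cv2.resize(b[155:200,290:355],(341,236),interpolation=cv2.INTER_CUBIC)
cv2.imwrite('pics/crop1.png',np.vstack([c1,np.pad(np.hstack([c2,c3,c4]),((0,0),(0,7),(0,0)))]))
E
```

```text
(no output)
```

View pics/crop1.png

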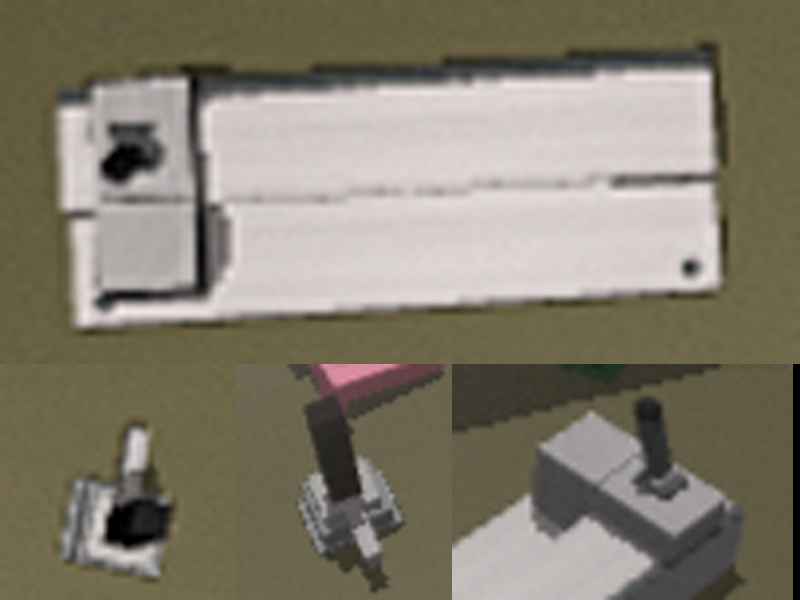

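```bash
python3 - <<'E'
from h import *
d=load('top0');k=800/110
f=lambda x,y,z:onz(d,175+x/k,155+y/k,z).round(4)
L=f(80,327,.016);R=f(720,290,.016);TR=f(712,52,.044);TL=f(58,97,.044)
print(L,R,TR,TL,np.linalg.norm(L-R)); v=L-R;print('yaw',np.arctan2(-v[0],v[1]))
g=lambda x,y,z:onz(d,320+x/5.9,185+(y-364)/5.9,z).round(4)
print('foot',g(115,525,.028),'armtip',g(137,425,.028),'handletop',g(150,520,.11))
w=grab('wrist','w0');s=get_state();print(w['extrinsics'].round(3).tolist(),w['mtx'].round(0).tolist())
E
```

```text
[0.5043 0.2288 0.016 ] [ 0.522 -0.098  0.016] [ 0.64   -0.0939  0.044 ] [0.6182 0.2375 0.044 ] 0.32727897885443236
yaw 0.05410869918812482
foot [ 0.4551 -0.3364  0.028 ] armtip [ 0.5176 -0.3522  0.028 ] handletop [ 0.4507 -0.3395  0.11  ]
[[0.449, 0.86, 0.243, 0.226], [0.893, -0.432, -0.124, 0.615], [-0.002, 0.273, -0.962, 0.384], [0.0, 0.0, 0.0, 1.0]] [[329.0, 0.0, 260.0], [0.0, 329.0, 193.0], [0.0, 0.0, 1.0]]
```

The crop confirms the choice: a grey L with a black handle on its stand, arm tip at crop pixel (137,425). The rail's front sill edge runs (80,327)–(720,290), with the stop at its left end. I'm moving over the rail for a near look on the way.

Request:
carry_out([
  [[0.02,-0.045,0.005],0.0],
  [[0.04,-0.09,0.01],0.03],
  [[0.06,-0.135,0.015],0.06],
  [[0.08,-0.18,0.02],0.09],
  [[0.1,-0.225,0.025],0.12],
  [[0.12,-0.27,0.03],0.15],
  [[0.135,-0.315,0.035],0.18],
  [[0.15,-0.36,0.04],0.2],
  [[0.16,-0.405,0.04],0.22],
  [[0.17,-0.45,0.04],0.22],
  [[0.175,-0.49,0.04],0.22],
  [[0.175,-0.51,0.04],0.22],
  [[0.175,-0.51,0.04],0.22],
  [[0.175,-0.51,0.04],0.22],
], grip=-1)

```text
time: 1.55
position: [0.4668, 0.0715, 0.2625]
tool_rot: [-2.476, -1.932, -0.001]
ft_force: [-0.3, -0.1, -0.0]
grip_width: 0.996
```

```bash
python3 - <<'E'
from h import *
s=get_state();print(s['time'],s['position'].round(4),s['tool_rot'].round(3))
w=grab('wrist','w1');cv2.imwrite('pics/w1b.png',cv2.resize(w['pixels'],(800,600),interpolation=cv2.INTER_CUBIC))
E
```

```text
1.55 [0.4668 0.0715 0.2625] [-2.476e+00 -1.932e+00 -1.000e-03]
```

View pics/w1b.png

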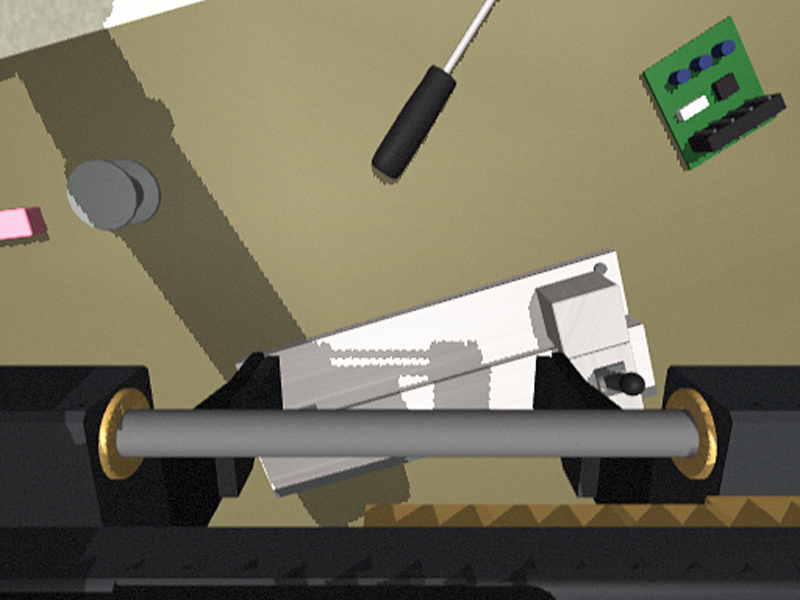

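The wrist view shows the rail's front sill corners at (616,251) and about (238,366), the far -y cover corner at (276,493), and the lever ball at (631,383). I'll compute the rail from these.

```bash
python3 - <<'E'
from h import *
d=load('w1');f=lambda x,y,z:onz(d,x*.64,y*.64,z).round(4)
L=f(616,252,.016);R=f(238,366,.016);print(L,R,np.linalg.norm(L-R));v=L-R;ps=np.arctan2(-v[0],v[1]);print(ps,(L+R)/2+.055*np.array([np.cos(ps),np.sin(ps),0]))
print('cover corner',f(276,490,.044))
print('pred cover corner', np.array([.5675,.0685])+.062*np.array([np.cos(.054),np.sin(.054)])-.165*np.array([-np.sin(.054),np.cos(.054)]))
E
```

```text
[0.5081 0.2357 0.016 ] [ 0.5277 -0.0925  0.016 ] 0.32878473200560876
0.05964883908844437 [0.57280218 0.07487874 0.016     ]
cover corner [ 0.6356 -0.0863  0.044 ]
pred cover corner [ 0.6383153  -0.09291312]
```

Request:
carry_out([
  [[0.01,-0.045,0.0],0.0],
  [[0.02,-0.09,0.0],0.0],
  [[0.03,-0.135,0.0],0.0],
  [[0.04,-0.18,0.0],0.0],
  [[0.05,-0.225,0.0],0.0],
  [[0.06,-0.27,0.0],0.0],
  [[0.07,-0.315,0.0],0.0],
  [[0.08,-0.36,0.0],0.0],
  [[0.085,-0.4,0.0],0.0],
  [[0.085,-0.42,0.0],0.0],
  [[0.085,-0.42,0.0],0.0],
  [[0.085,-0.42,0.0],0.0],
])

```text
time: 2.8
position: [0.5531, -0.3472, 0.2617]
tool_rot: [-2.474, -1.934, -0.001]
ft_force: [0.8, 0.6, 0.7]
grip_width: 1.0
```

```bash
python3 - <<'E'
from h import *
s=get_state();print(s['time'],s['position'].round(4),s['tool_rot'].round(3))
w=grab('wrist','w2');cv2.imwrite('pics/w2b.png',cv2.resize(w['pixels'][:,:],(800,600),interpolation=cv2.INTER_CUBIC))
E
```

```text
2.8 [ 0.5531 -0.3472  0.2617] [-2.474e+00 -1.934e+00 -1.000e-03]
```

View pics/w2b.png

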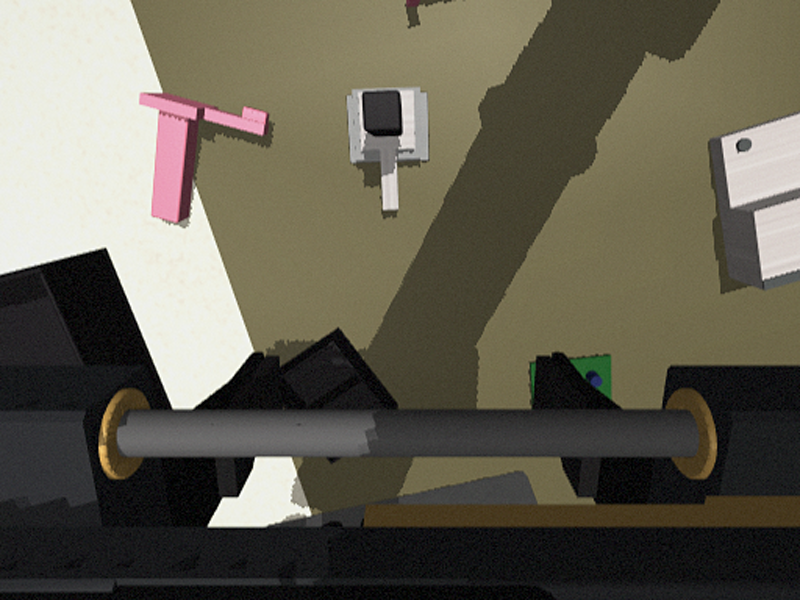

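The finder is seen from above: handle top centred at (381,113), foot (357–420, 88–150), arm end at (390,210), close to aligned with the tool. Rail corner at (711,139).

```bash
python3 - <<'E'
from h import *
d=load('w2');f=lambda x,y,z:onz(d,x*.64,y*.64,z).round(4)
img=d['pixels'];g=cv2.cvtColor(img,cv2.COLOR_BGR2GRAY)
m=(g<60).astype(np.uint8); m[:,:215]=0;m[:,275:]=0;m[:50]=0;m[92:]=0
n,l,st,c=cv2.connectedComponentsWithStats(m);print(st[:4],c[:4]/.64)
print('top by mask', [f(*(c[i]/.64),.11) for i in range(1,min(n,4))])
print('eye top',f(381,111,.11))
print('handle top corners',f(363,92,.11),f(399,92,.11),f(401,134,.11),f(366,133,.11))
print('foot bottom corners',f(421,150,.028),f(357,150,.028),f(357,88,.028),f(420,87,.028))
a=f(390,210,.028);b=f(389,152,.028);print('arm',a,b,np.arctan2(*(a-b)[1::-1]))
e=f(710,138,.016);print('rail corner',e,'tool x ang',2*np.arctan2(-1.934,-2.474))
print('cover corner',f(752,214,.044),f(764,288,.03))
print(get_state()['position'])
E
```

```text
[[     0      0    512    384 195966]
 [   232     58     25     29    642]] [[399.27653266 299.82819883]
 [381.58099688 113.18876558]]
top by mask [array([ 0.4544, -0.3368,  0.11  ])]
eye top [ 0.4531 -0.3369  0.11  ]
handle top corners [ 0.4408 -0.3442  0.11  ] [ 0.4458 -0.3243  0.11  ] [ 0.4681 -0.3288  0.11  ] [ 0.4627 -0.3484  0.11  ]
foot bottom corners [ 0.4793 -0.3172  0.028 ] [ 0.4678 -0.3631  0.028 ] [ 0.4267 -0.3517  0.028 ] [ 0.4369 -0.3077  0.028 ]
arm [ 0.5163 -0.3504  0.028 ] [ 0.4749 -0.3405  0.028 ] -0.23472261248519632
rail corner [ 0.5236 -0.102   0.016 ] tool x ang -4.95618332749404
cover corner [ 0.5819 -0.0922  0.044 ] [ 0.6469 -0.078   0.03  ]
[ 0.55336506 -0.34644412  0.26197286]
```

Request:
carry_out([
  [[-0.045,0.005,0.0],0.0],
  [[-0.09,0.01,0.0],0.0],
  [[-0.099,0.0105,-0.03],0.0],
  [[-0.099,0.0105,-0.07],0.0],
  [[-0.099,0.0105,-0.11],0.0],
  [[-0.099,0.0105,-0.15],0.0],
  [[-0.099,0.0105,-0.18],0.0],
  [[-0.099,0.0105,-0.195],0.0],
  [[-0.099,0.0105,-0.195],0.0],
  [[-0.099,0.0105,-0.195],0.0],
])

```text
time: 3.85
position: [0.4542, -0.3385, 0.0689]
tool_rot: [2.474, 1.933, 0.002]
ft_force: [-1.0, -0.5, -0.0]
grip_width: 1.001
```

Request:
carry_out([
  [[0,0,0],0],
  [[0,0,0],0],
  [[0,0,0],0],
  [[0,0,0],0],
  [[0,0,0],0],
  [[0,0,0],0],
  [[0,0,0],0],
  [[0,0,0],0],
], grip=1, squeeze=30)

```text
time: 4.65
position: [0.4529, -0.3387, 0.0675]
tool_rot: [-2.477, -1.932, 0.0]
ft_force: [0.1, 0.5, -0.2]
grip_width: 0.357
```

Request:
carry_out([
  [[0,0,0],0],
  [[0,0,0],0],
  [[0,0,0],0],
  [[0,0,0],0],
])

```text
time: 5.05
position: [0.4531, -0.3385, 0.0675]
tool_rot: [-2.477, -1.932, -0.0]
ft_force: [0.4, 1.1, -0.8]
grip_width: 0.248
```

Request:
carry_out([
  [[0,0,0.02],0],
  [[0,0,0.05],0],
  [[0,0.01,0.08],0],
  [[0.003,0.05,0.08],0.04],
  [[0.006,0.09,0.08],0.09],
  [[0.01,0.13,0.08],0.14],
  [[0.013,0.17,0.08],0.19],
  [[0.016,0.21,0.08],0.24],
  [[0.02,0.25,0.08],0.28],
  [[0.024,0.29,0.08],0.3],
  [[0.028,0.325,0.08],0.3],
  [[0.0285,0.3455,0.08],0.3],
  [[0.0285,0.3455,0.08],0.3],
  [[0.0285,0.3455,0.06],0.3],
  [[0.0285,0.3455,0.06],0.3],
  [[0.0285,0.3455,0.06],0.3],
])

```text
time: 6.65
position: [0.4807, 0.0057, 0.1271]
tool_rot: [-2.161, -2.279, 0.003]
ft_force: [0.2, 0.6, -3.4]
grip_width: 0.252
```

```bash
python3 - <<'E'
from h import *
s=get_state();print(s['time'],s['position'].round(4),s['tool_rot'].round(3),s['ft_force'].round(2))
w=grab('wrist','w3');b=grab('scene','sc3')
c=cv2.resize(w['pixels'],(400,300));e=cv2.resize(b['pixels'][110:290,190:400],(700,600),interpolation=cv2.INTER_CUBIC)
cv2.imwrite('pics/sc3b.png',e)
E
```

```text
6.65 [0.4807 0.0057 0.1271] [-2.161 -2.279  0.003] [ 0.18  0.64 -3.38]
```

View pics/sc3b.png

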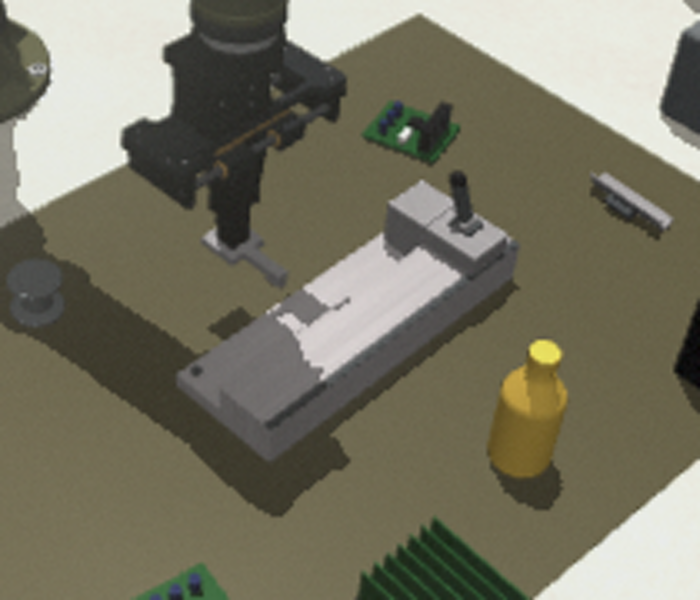

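The finder hangs level in the jaws in front of the rail (arm tip at (283,277)). The rail's -y sill corner is at (178,378) and the back cover corner at (270,425), so I'll cross-check the rail with this view.

```bash
python3 - <<'E'
from h import *
d=load('sc3');f=lambda x,y,z:onz(d,190+x/3.3333,110+y/3.3333,z).round(4)
print('sill -y corner',f(178,378,.016),'cover back -y',f(270,427,.044),'arm tip(top)',f(283,272,.088))
ps=.056;c,s=np.cos(ps),np.sin(ps)
for p in((-.055,-.165),(.062,-.165),(-.055,.165)):print(np.array([.570,.070])+[c*p[0]-s*p[1],s*p[0]+c*p[1]])
t=get_state();print('finder yaw',2*np.arctan2(-2.279,-2.161)+2*np.pi-np.pi/2)
E
```

```text
sill -y corner [ 0.5303 -0.0972  0.016 ] cover back -y [ 0.6392 -0.0874  0.044 ] arm tip(top) [0.5427 0.0115 0.088 ]
[ 0.52432139 -0.09781974]
[ 0.64113798 -0.09127116]
[0.50585105 0.23166296]
finder yaw 0.05314064417432984
```

Request:
carry_out([
  [[0,0,-0.02],0],
  [[0,0,-0.04],0],
  [[0,0,-0.05],0],
  [[0,0,-0.053],0],
  [[0,0,-0.053],0],
  [[0.015,0.001,-0.053],0],
  [[0.03,0.0015,-0.053],0],
  [[0.04,0.002,-0.053],0],
  [[0.05,0.0025,-0.053],0],
  [[0.06,0.003,-0.053],0],
  [[0.068,0.0035,-0.053],0],
  [[0.068,0.0035,-0.053],0],
  [[0.068,0.0035,-0.053],0],
])

```text
time: 8.05
position: [0.5491, 0.0101, 0.0743]
tool_rot: [-2.16, -2.28, 0.001]
ft_force: [-0.1, 0.9, -3.1]
grip_width: 0.251
```

Request:
carry_out([
  [[0.003,0,0],0],
  [[0.006,0,0],0],
  [[0.009,0.0005,0],0],
  [[0.01,0.0005,0],0],
  [[0.011,0.0005,0],0],
  [[0.012,0.0005,0],0],
  [[0.012,0.0005,0],0],
])

```text
time: 8.75
position: [0.5615, 0.0107, 0.0746]
tool_rot: [2.16, 2.281, 0.0]
ft_force: [-0.6, -0.1, -3.7]
grip_width: 0.249
```

Request:
carry_out([
  [[0.001,0,0],0],
  [[0.002,0,0],0],
  [[0.002,0,0],0],
])

```text
time: 9.05
position: [0.5634, 0.0108, 0.0746]
tool_rot: [-2.16, -2.281, 0.0]
ft_force: [-0.5, -0.1, -3.5]
grip_width: 0.253
```

Request:
carry_out([
  [[0.001,0,0],0],
  [[0.002,0,0],0],
  [[0.002,0,0],0],
])

```text
time: 9.35
position: [0.5637, 0.0107, 0.0741]
tool_rot: [-2.158, -2.279, 0.004]
ft_force: [-4.8, 0.2, -0.3]
grip_width: 0.259
```

Request:
carry_out([
  [[0.001,0,0],0],
  [[0.002,0,0],0],
  [[0.002,0,0],0],
])

```text
time: 9.65
position: [0.5639, 0.0107, 0.0737]
tool_rot: [-2.156, -2.276, 0.009]
ft_force: [-8.1, -1.0, 0.7]
grip_width: 0.253
```

Handle contact with the lip is at TCP x ≈ 0.5635 (finder at rail x = -11 mm). I'll back off 6 mm and lower onto the floor.

Request:
carry_out([
  [[-0.005,0,0],0],
  [[-0.01,-0.0005,0],0],
  [[-0.01,-0.0005,0],0],
  [[-0.01,-0.0005,-0.002],0],
  [[-0.01,-0.0005,-0.004],0],
  [[-0.01,-0.0005,-0.005],0],
  [[-0.01,-0.0005,-0.005],0],
  [[-0.01,-0.0005,-0.005],0],
])

```text
time: 10.45
position: [0.558, 0.0104, 0.0713]
tool_rot: [-2.16, -2.281, -0.002]
ft_force: [-4.9, 0.1, 8.3]
grip_width: 0.248
```

Request:
carry_out([
  [[0,0.003,0],0],
  [[-0.0005,0.006,0],0],
  [[-0.0005,0.009,0],0],
  [[-0.001,0.012,0],0],
  [[-0.001,0.014,0],0],
])

```text
time: 10.95
position: [0.5583, 0.0229, 0.0709]
tool_rot: [2.159, 2.277, 0.003]
ft_force: [-0.6, -5.8, 5.5]
grip_width: 0.255
```

Request:
carry_out([
  [[0,0.003,0],0],
  [[-0.0005,0.006,0],0],
  [[-0.0005,0.008,0],0],
  [[-0.0005,0.01,0],0],
])

```text
time: 11.35
position: [0.5578, 0.0332, 0.0708]
tool_rot: [2.159, 2.277, 0.003]
ft_force: [-0.2, -4.8, 4.6]
grip_width: 0.251
```

Request:
carry_out([
  [[0,0.003,0],0],
  [[-0.0005,0.006,0],0],
  [[-0.0005,0.008,0],0],
  [[-0.0005,0.01,0],0],
])

```text
time: 11.75
position: [0.5546, 0.0435, 0.0687]
tool_rot: [-2.16, -2.281, 0.004]
ft_force: [-0.3, -5.9, -1.7]
grip_width: 0.25
```

Request:
carry_out([
  [[0,0.003,0],0],
  [[-0.0005,0.006,0],0],
  [[-0.0005,0.008,0],0],
  [[-0.0005,0.01,0],0],
])

```text
time: 12.15
position: [0.5535, 0.0473, 0.0685]
tool_rot: [2.164, 2.273, -0.014]
ft_force: [-3.2, -15.4, -0.4]
grip_width: 0.258
```

It dropped near TCP y ≈ 0.044 and is now against the notch's +y wall. Backing off and lowering.

Request:
carry_out([
  [[0,-0.005,0],0],
  [[0,-0.0095,0],0],
  [[0,-0.0095,0],0],
  [[0,-0.0095,-0.002],0],
  [[0,-0.0095,-0.004],0],
  [[0,-0.0095,-0.005],0],
  [[0,-0.0095,-0.005],0],
  [[0,-0.0095,-0.005],0],
])

```text
time: 12.95
position: [0.5551, 0.0445, 0.0644]
tool_rot: [2.16, 2.28, -0.0]
ft_force: [0.2, -4.9, -3.8]
grip_width: 0.253
```

Request:
carry_out([
  [[0,-0.002,0],0],
  [[0,-0.002,-0.001],0],
  [[0,-0.002,-0.002],0],
  [[0,-0.002,-0.002],0],
  [[0,-0.002,-0.002],0],
])

```text
time: 13.45
position: [0.5554, 0.0439, 0.0636]
tool_rot: [-2.16, -2.281, -0.003]
ft_force: [-2.4, -0.7, 5.5]
grip_width: 0.252
```

Request:
carry_out([
  [[0,0,0.0015],0],
  [[0,0,0.0015],0],
  [[0,0,0.0015],0],
])

```text
time: 13.75
position: [0.5547, 0.0435, 0.0637]
tool_rot: [-2.159, -2.281, -0.0]
ft_force: [0.5, -0.5, -3.7]
grip_width: 0.254
```

Request:
carry_out([
  [[0,0,0],0],
  [[0,0,0],0],
  [[0,0,0],0],
  [[0,0,0],0],
  [[0,0,0],0],
], grip=-0.1)

```text
time: 14.25
position: [0.5551, 0.0427, 0.0642]
tool_rot: [2.16, 2.281, 0.0]
ft_force: [-0.0, 0.5, 0.7]
grip_width: 0.53
```

Request:
carry_out([
  [[0,0,0.02],0],
  [[0,0,0.05],0],
  [[0,0,0.09],0],
  [[0,0,0.13],0],
  [[0,0.02,0.13],0],
  [[0.0,0.03,0.13],0],
  [[0.0,0.03,0.13],0],
])

```text
time: 14.95
position: [0.5542, 0.0749, 0.1932]
tool_rot: [-2.155, -2.284, 0.001]
ft_force: [-0.0, 0.4, 0.1]
grip_width: 0.549
```

```bash
python3 - <<'E'
from h import *
s=get_state();print(s['time'],s['position'].round(4),s['grip_width'])
b=grab('scene','sc4')
e=cv2.resize(b['pixels'][110:290,190:400],(700,600),interpolation=cv2.INTER_CUBIC)
cv2.imwrite('pics/sc4b.png',e)
E
```

```text
14.95 [0.5542 0.0749 0.1932] 0.5485878952786156
```

View pics/sc4b.png

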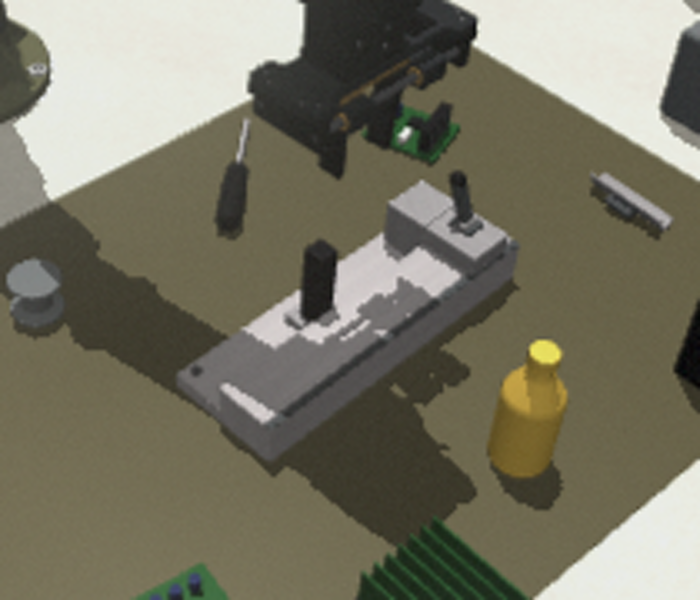

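The finder stands upright in front of the cover at (317,285), foot low on the sill. Next I'll shut the fingers and go to the stop's +y side.

Request:
carry_out([
  [[0.002,0.04,0],0],
  [[0.004,0.085,0],0],
  [[0.006,0.13,0],0],
  [[0.008,0.165,0],0],
  [[0.01,0.19,0],0],
  [[0.01,0.19,-0.03],0],
  [[0.01,0.19,-0.07],0],
  [[0.01,0.19,-0.11],0],
  [[0.01,0.19,-0.13],0],
  [[0.01,0.19,-0.137],0],
  [[0.01,0.19,-0.137],0],
  [[0.01,0.19,-0.137],0],
], grip=1)

```text
time: 16.2
position: [0.5659, 0.2626, 0.0581]
tool_rot: [2.16, 2.28, 0.002]
ft_force: [-0.3, -0.9, 0.5]
grip_width: 0.008
```

```bash
python3 - <<'E'
from h import *
s=get_state();print(s['time'],s['position'].round(4),s['grip_width'])
b=grab('scene','sc5');a=grab('top','top5')
e=cv2.resize(b['pixels'][130:230,250:370],(480,400),interpolation=cv2.INTER_CUBIC)
g=cv2.resize(a['pixels'][155:205,165:205],(320,400),interpolation=cv2.INTER_CUBIC)
cv2.imwrite('pics/sc5b.png',np.hstack([e,g]))
E
```

```text
16.2 [0.5659 0.2626 0.0581] 0.007904816183417988
```

View pics/sc5b.png

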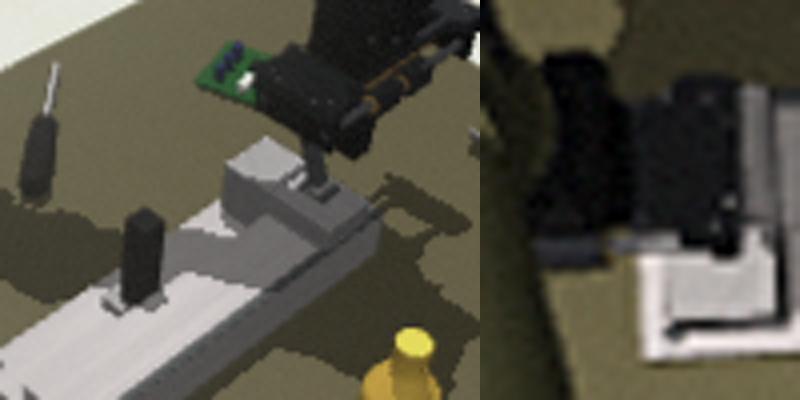

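Request:
carry_out([
  [[0.0005,-0.007,0],0],
  [[0.001,-0.014,0],0],
  [[0.001,-0.02,0],0],
  [[0.0015,-0.026,0],0],
  [[0.002,-0.032,0],0],
  [[0.002,-0.038,0],0],
  [[0.0025,-0.044,0],0],
  [[0.003,-0.05,0],0],
  [[0.003,-0.056,0],0],
  [[0.0035,-0.062,0],0],
  [[0.004,-0.068,0],0],
  [[0.004,-0.074,0],0],
  [[0.0045,-0.08,0],0],
  [[0.005,-0.086,0],0],
  [[0.005,-0.092,0],0],
  [[0.0055,-0.098,0],0],
  [[0.006,-0.104,0],0],
  [[0.006,-0.108,0],0],
  [[0.006,-0.11,0],0],
  [[0.006,-0.11,0],0],
])

```text
time: 18.3
position: [0.5709, 0.1518, 0.057]
tool_rot: [2.161, 2.28, -0.001]
ft_force: [0.3, 0.2, 0.3]
grip_width: 0.008
```

```bash
python3 - <<'E'
from h import *
s=get_state();print(s['time'],s['position'].round(4),s['ft_force'])
b=grab('scene','sc6')
e=cv2.resize(b['pixels'][150:240,250:370],(800,600),interpolation=cv2.INTER_CUBIC)
cv2.imwrite('pics/sc6b.png',e)
E
```

```text
18.3 [0.5709 0.1518 0.057 ] [0.28265574 0.18772958 0.27121907]
```

View pics/sc6b.png

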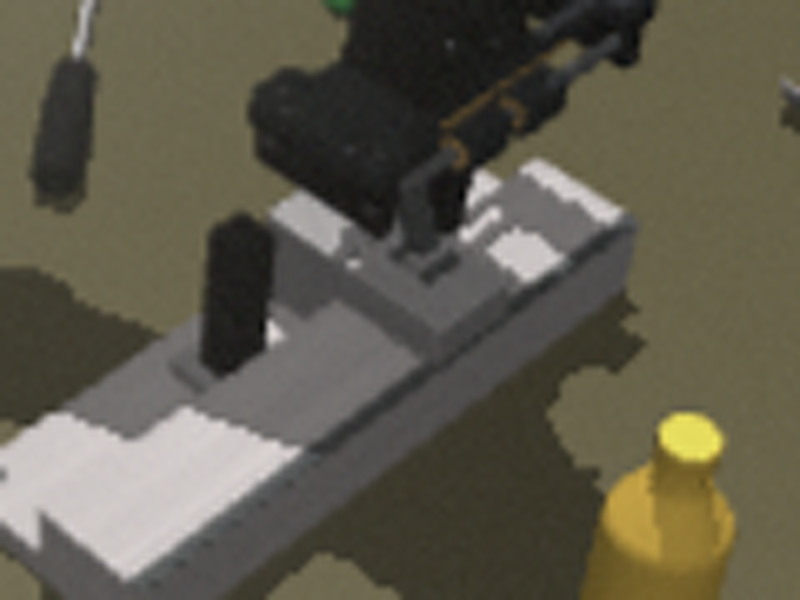

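The stop's leading edge is now about 20 mm short of the foot ((345,255) against (270,340)). I'll continue slowly, watching the force.

Request:
carry_out([
  [[0,-0.004,0],0],
  [[0.0005,-0.008,0],0],
  [[0.0005,-0.011,0],0],
  [[0.0005,-0.013,0],0],
  [[0.0005,-0.013,0],0],
])

```text
time: 18.85
position: [0.5713, 0.139, 0.0569]
tool_rot: [2.161, 2.28, -0.001]
ft_force: [0.2, 1.0, 0.2]
grip_width: 0.002
```

Request:
carry_out([
  [[0,-0.0015,0],0],
  [[0,-0.003,0],0],
  [[0,-0.004,0],0],
])

```text
time: 19.15
position: [0.5715, 0.1358, 0.057]
tool_rot: [-2.16, -2.281, -0.0]
ft_force: [-0.0, 0.9, -2.5]
grip_width: 0.002
```

```bash
python3 - <<'E'
from h import *
s=get_state();print(s['time'],s['position'].round(4),s['ft_force'])
b=grab('scene','sc7');t=grab('top','top7')
e=cv2.resize(b['pixels'][160:215,265:335],(480,377),interpolation=cv2.INTER_CUBIC)
g=cv2.resize(t['pixels'][160:205,200:238],(318,377),interpolation=cv2.INTER_CUBIC)
cv2.imwrite('pics/sc7b.png',np.hstack([e,g]))
E
```

```text
19.15 [0.5715 0.1358 0.057 ] [-0.04568775  0.91525604 -2.47148742]
```

View pics/sc7b.png

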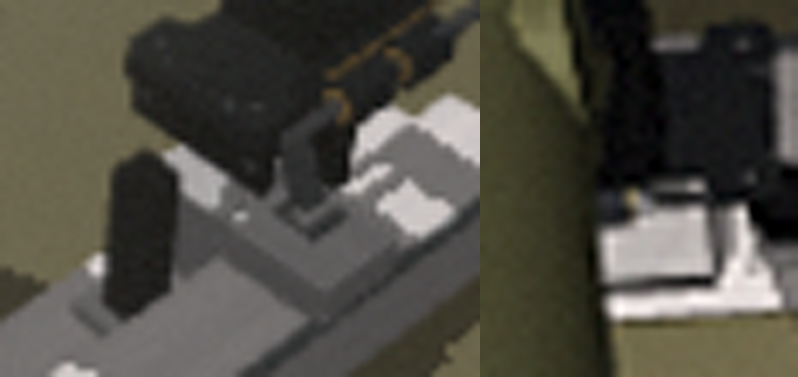

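Request:
carry_out([
  [[0,-0.001,0],0],
  [[0,-0.002,0],0],
  [[0,-0.002,0],0],
])

```text
time: 19.55
position: [0.5715, 0.1336, 0.0571]
tool_rot: [2.16, 2.281, 0.0]
ft_force: [-0.3, 1.8, -0.4]
grip_width: 0.006
```

Request:
carry_out([
  [[0,-0.001,0],0],
  [[0,-0.002,0],0],
  [[0,-0.002,0],0],
])

```text
time: 19.85
position: [0.5716, 0.1315, 0.0572]
tool_rot: [2.16, 2.28, 0.0]
ft_force: [1.0, 1.1, -1.1]
grip_width: 0.007
```

Request:
carry_out([
  [[0,-0.001,0],0],
  [[0,-0.002,0],0],
  [[0,-0.002,0],0],
])

```text
time: 20.15
position: [0.5717, 0.1295, 0.0572]
tool_rot: [2.16, 2.28, 0.0]
ft_force: [0.8, 1.0, -0.6]
grip_width: 0.007
```

Request:
carry_out([
  [[0,-0.001,0],0],
  [[0,-0.002,0],0],
  [[0,-0.002,0],0],
])

```text
time: 20.45
position: [0.5716, 0.1275, 0.0572]
tool_rot: [2.161, 2.28, 0.0]
ft_force: [1.6, 1.9, -0.3]
grip_width: 0.004
```

Request:
carry_out([
  [[0,-0.001,0],0],
  [[0,-0.0015,0],0],
  [[0,-0.0015,0],0],
])

```text
time: 20.75
position: [0.5716, 0.1261, 0.0572]
tool_rot: [2.16, 2.281, 0.0]
ft_force: [1.3, 2.4, 0.2]
grip_width: 0.006
```

Request:
carry_out([
  [[0,-0.001,0],0],
  [[0,-0.0015,0],0],
  [[0,-0.0015,0],0],
])

```text
time: 21.05
position: [0.5715, 0.1246, 0.0572]
tool_rot: [2.16, 2.281, 0.0]
ft_force: [0.5, 1.6, 0.5]
grip_width: 0.005
```

```bash
cat > hc.py <<'E'
from h import *
def handle(tag):
    g=cv2.cvtColor(load(tag)['pixels'],cv2.COLOR_BGR2GRAY)[178:206,274:294].astype(float)
    w=np.clip(60-g,0,40); y,x=np.mgrid[178:206,274:294]; return (w*x).sum()/w.sum(),(w*y).sum()/w.sum(),w.sum()
E
python3 - <<'E'
from hc import *
grab('scene','sc8')
for t in('sc4','sc6','sc7','sc8'):print(t,np.round(handle(t),2))
E
```

```text
sc4 [ 285.07  194.24 4674.  ]
sc6 [ 285.23  193.66 5414.  ]
sc7 [ 285.65  192.7  5764.  ]
sc8 [ 286.07  191.11 6800.  ]
```

Request:
carry_out([
  [[0,-0.001,0],0],
  [[0,-0.0015,0],0],
  [[0,-0.0015,0],0],
])

```text
time: 21.4
position: [0.5714, 0.1237, 0.0571]
tool_rot: [-2.16, -2.281, -0.001]
ft_force: [1.1, 3.4, 0.3]
grip_width: 0.006
```

Request:
carry_out([
  [[0,-0.001,0],0],
  [[0,-0.0015,0],0],
  [[0,-0.0015,0],0],
])

```text
time: 21.7
position: [0.5715, 0.1224, 0.0571]
tool_rot: [-2.16, -2.281, -0.001]
ft_force: [1.2, 4.5, 1.1]
grip_width: 0.003
```

```bash
python3 - <<'E'
from hc import *
b=grab('scene','sc9')
for t in('sc8','sc9'):print(t,np.round(handle(t),2))
e=cv2.resize(b['pixels'][160:215,265:335],(760,597),interpolation=cv2.INTER_CUBIC)
cv2.imwrite('pics/sc9b.png',e)
E
```

```text
sc8 [ 286.07  191.11 6800.  ]
sc9 [ 286.05  190.72 7277.  ]
```

View pics/sc9b.png

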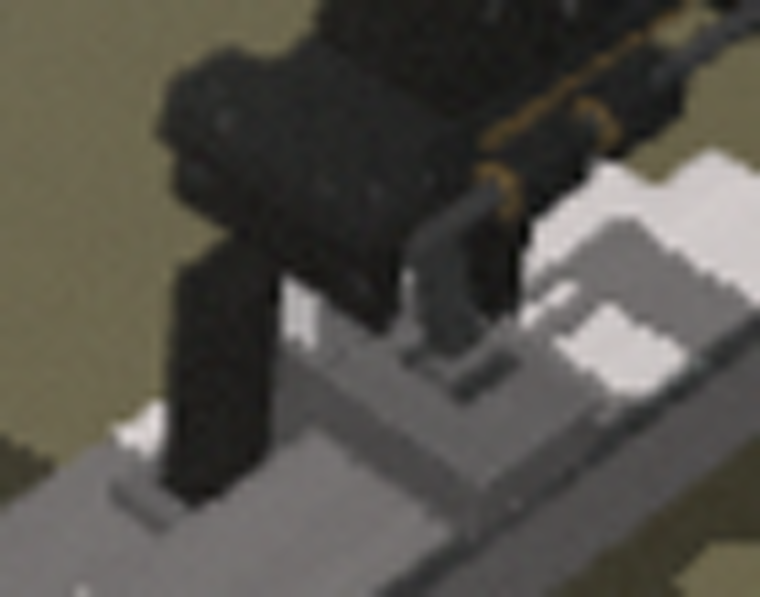

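Request:
carry_out([
  [[0,-0.001,0],0],
  [[0,-0.0015,0],0],
  [[0,-0.0015,0],0],
])

```text
time: 22.05
position: [0.5716, 0.1204, 0.0571]
tool_rot: [2.16, 2.281, 0.001]
ft_force: [1.9, 5.0, 0.4]
grip_width: 0.007
```

```bash
python3 - <<'E'
from hc import *
d=load('sc9');f=lambda x,y,z:onz(d,265+x/10.857,160+y/10.857,z).round(4)
print('lead edge back corner cover',f(475,520,.044),'top lead corner back',f(475,492,.068),'top lead front of cover part',f(285,345,.068))
print('old: tool',.1224)
g=cv2.cvtColor(d['pixels'],cv2.COLOR_BGR2GRAY)
# handle left edge, subpixel, rows 188-200, in sc4 & sc9
grab('scene','sc10')
for t in('sc4','sc6','sc7','sc8','sc9','sc10'):
    g=cv2.cvtColor(load(t)['pixels'],cv2.COLOR_BGR2GRAY).astype(float)[187:200]
    r=g[:,276:286]; bg=r[:,:2].mean(1,keepdims=True); print(t,((r-25)/(bg-25)).clip(0,1).sum(1).mean().round(3),
      ((r-25)/(bg-25)).clip(0,1).sum(1).round(1).tolist())
E
```

```text
lead edge back corner cover [0.6249 0.0741 0.044 ] top lead corner back [0.6321 0.0633 0.068 ] top lead front of cover part [0.5596 0.063  0.068 ]
old: tool 0.1224
sc4 5.292 [5.7, 5.6, 5.5, 5.5, 5.4, 5.3, 5.1, 5.0, 5.2, 5.1, 5.5, 5.1, 4.7]
sc6 5.227 [5.7, 5.6, 5.4, 5.3, 5.4, 5.3, 5.2, 5.0, 5.1, 4.9, 5.2, 5.0, 4.9]
sc7 5.278 [5.6, 5.6, 5.4, 5.4, 5.3, 5.3, 5.1, 5.1, 5.1, 4.9, 5.5, 5.1, 5.2]
sc8 5.191 [5.7, 5.6, 5.5, 5.3, 5.3, 5.3, 5.1, 5.1, 5.0, 4.7, 5.4, 4.9, 4.7]
sc9 4.997 [5.4, 5.2, 5.4, 5.2, 4.9, 5.1, 4.8, 4.8, 4.8, 4.8, 5.1, 4.8, 4.5]
sc10 4.613 [5.0, 5.0, 4.8, 4.9, 4.7, 4.6, 4.7, 4.5, 4.2, 4.3, 4.9, 4.4, 3.9]
```

Handle edge shifts of about 0.3 px and then 0.4 px show that the stop has met the foot and slid the finder slightly within the notch play, upright and without tilt. I'm retreating and going to the lever's -x side.

Request:
carry_out([
  [[0,0.003,0],0],
  [[-0.001,0.015,0],0],
  [[-0.001,0.018,0.02],0],
  [[-0.001,0.018,0.06],0],
  [[-0.001,0.018,0.1],0],
  [[-0.02,0.0,0.11],0],
  [[-0.042,-0.03,0.11],0],
  [[-0.042,-0.03,0.11],0],
  [[-0.042,-0.03,0.08],0],
  [[-0.042,-0.03,0.05],0],
  [[-0.042,-0.03,0.04],0],
  [[-0.042,-0.03,0.04],0],
  [[-0.042,-0.03,0.04],0],
])

```text
time: 23.4
position: [0.5301, 0.0904, 0.0978]
tool_rot: [2.16, 2.28, 0.001]
ft_force: [0.3, -0.0, -0.2]
grip_width: 0.007
```

```bash
python3 - <<'E'
from h import *
s=get_state();print(s['time'],s['position'].round(4),s['ft_force'])
b=grab('scene','sc11')
for p in((.576,.094,.112),(.595,.094,.068),(.617,.095,.11)):print(proj(b,p))
e=b['pixels'][150:215,265:345];cv2.imwrite('pics/sc11b.png',cv2.resize(e,(738,600),interpolation=cv2.INTER_CUBIC))
E
```

```text
23.4 [0.5301 0.0904 0.0978] [ 0.34835416 -0.02777476 -0.19386139]
[303.90132579 179.30762784]
[307.06389052 193.56473919]
[314.23884998 187.15054469]
```

View pics/sc11b.png

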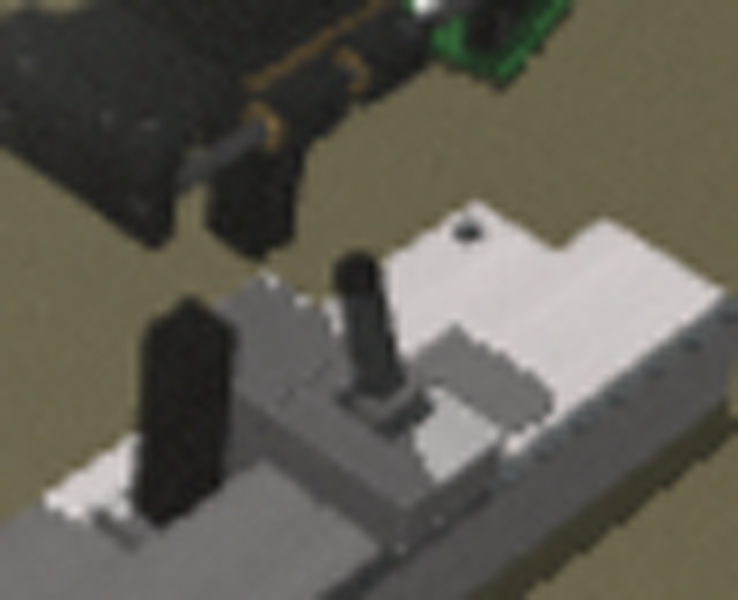

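The ball is at (357,268), which is full-image (303.7,179.0), against a predicted (303.9,179.3). The finger stands clear in front of it and the stop is against the upright finder, so I push +x.

Request:
carry_out([
  [[0.01,0.0005,0],0],
  [[0.02,0.001,0],0],
  [[0.025,0.0015,0],0],
  [[0.03,0.0015,0],0],
  [[0.035,0.002,0],0],
  [[0.04,0.002,0],0],
  [[0.045,0.0025,0],0],
  [[0.05,0.003,0],0],
  [[0.05,0.003,0],0],
])

```text
time: 24.35
position: [0.5804, 0.0931, 0.0971]
tool_rot: [2.16, 2.28, 0.001]
ft_force: [-0.0, -0.9, 0.2]
grip_width: 0.003
```

Request:
carry_out([
  [[0.003,0,0],0],
  [[0.006,0.0005,0],0],
  [[0.009,0.0005,0],0],
  [[0.01,0.0005,0],0],
])

```text
time: 24.75
position: [0.5894, 0.0938, 0.0967]
tool_rot: [-2.16, -2.281, 0.001]
ft_force: [-2.0, 0.0, 0.1]
grip_width: 0.001
```

Request:
carry_out([
  [[0.002,0,0],0],
  [[0.003,0,0],0],
  [[0.003,0,0],0],
])

```text
time: 25.05
position: [0.5926, 0.094, 0.097]
tool_rot: [-2.16, -2.281, -0.0]
ft_force: [-1.2, -0.2, -1.0]
grip_width: 0.005
```

Request:
carry_out([
  [[0.002,0,0],0],
  [[0.004,0,0],0],
  [[0.004,0,0],0],
])

```text
time: 25.35
position: [0.5938, 0.094, 0.0966]
tool_rot: [-2.157, -2.278, 0.007]
ft_force: [-9.4, -0.4, 3.2]
grip_width: 0.005
```

Request:
carry_out([
  [[0.002,0,0],0],
  [[0.003,0,0],0],
  [[0.003,0,0],0],
])

```text
time: 25.65
position: [0.5942, 0.0941, 0.0963]
tool_rot: [-2.154, -2.275, 0.013]
ft_force: [-15.4, -0.6, 8.4]
grip_width: 0.007
```

Request:
carry_out([
  [[0.002,0,0],0],
  [[0.003,0,0],0],
  [[0.003,0,0],0],
])

```text
time: 25.95
position: [0.5946, 0.0941, 0.0962]
tool_rot: [-2.151, -2.272, 0.019]
ft_force: [-22.8, -0.6, 12.5]
grip_width: 0.002
```

The lever is at its hard stop: force has risen to 23 N at the predicted position. Withdrawing.

Request:
carry_out([
  [[-0.01,-0.0005,0],0],
  [[-0.025,-0.0015,0],0],
  [[-0.04,-0.002,0.01],0],
  [[-0.06,-0.003,0.03],0],
  [[-0.07,0.0,0.07],0],
  [[-0.07,0.04,0.1],0],
  [[-0.07,0.085,0.11],0],
  [[-0.07,0.13,0.11],0],
  [[-0.07,0.17,0.11],0],
  [[-0.07,0.2,0.11],0],
  [[-0.07,0.2,0.11],0],
  [[-0.07,0.2,0.11],0],
])

```text
time: 27.15
position: [0.5331, 0.2946, 0.2073]
tool_rot: [2.158, 2.282, 0.003]
ft_force: [-0.1, -0.8, -0.1]
grip_width: 0.003
```

```bash
python3 - <<'E'
from h import *
s=get_state();print(s['time'],s['position'].round(4),s['ft_force'].round(2))
b=grab('scene','sc12');t=grab('top','top12')
g=cv2.cvtColor(b['pixels'],cv2.COLOR_BGR2GRAY)
g0=cv2.cvtColor(load('sc11')['pixels'],cv2.COLOR_BGR2GRAY)
# dark blob near predicted lever tip; projections for clamp angles
for q in(.8,.9,1.0):
    a=q-.5;print(q,proj(b,(.5953+.046*np.sin(a),.0943,.070+.046*np.cos(a))).round(1))
m=((g<50)).astype(np.uint8);r=m[172:202,298:324];print('\n'.join(''.join('#' if v else '.' for v in row) for row in r))
for n,gg in(('before',g0),('after',g)):
    r=gg[187:200,276:286].astype(float);bg=r[:,:2].mean(1,keepdims=True);q=((r-25)/(bg-25)).clip(0,1).sum(1);print(n,q.mean().round(3),q.round(1).tolist())
# projected foot top corner check: handle top center expected
print('handle top expect',proj(b,(.5553,.0415,.106)))
m=(g[165:207,270:300]<45);print('\n'.join(''.join('#' if v else '.' for v in row) for row in m))
# changes elsewhere in the bench
d=cv2.absdiff(b['pixels'],load('sc0')['pixels']).max(2)
n,l,st,c=cv2.connectedComponentsWithStats((cv2.medianBlur(d,3)>60).astype(np.uint8))
print([(x[:5].tolist()) for x in st[1:] if x[4]>15])
E
```

```text
27.15 [0.5331 0.2946 0.2073] [-0.1  -0.76 -0.11]
0.8 [312.2 184.8]
0.9 [313.2 186. ]
1.0 [314.2 187.2]
..........................
..........................
..........................
..........................
..........................
..........................
..........................
..........................
..........................
..........................
..........................
..........................
..........................
..........................
..............####........
..............#####.......
.............#####........
............#####.........
...........###............
..........###.............
.........####.............
.........####.............
.........##.#.............
...........#..............
..........................
..........................
..........................
.........................#
.......................#..
..........................
before 4.611 [4.9, 4.9, 4.8, 4.8, 4.8, 4.7, 4.6, 4.5, 4.3, 4.3, 5.0, 4.4, 3.9]
after 5.583 [5.5, 5.3, 5.7, 6.1, 5.6, 5.7, 5.9, 5.7, 5.6, 5.7, 6.1, 5.3, 4.5]
handle top expect [285.7727961
[... 878 characters left out ...]
.....
..........##########..........
..........##########..........
..........##########..........
..........##########..........
...........########...........
..........#########...........
..........#########...........
..........#########...........
..........#########...........
..........#########...........
..........########............
..........######..............
...........####...............
............#.................
[[338, 9, 11, 27, 215], [323, 31, 19, 26, 193], [343, 43, 8, 8, 43], [318, 68, 61, 80, 2305], [143, 73, 9, 30, 97], [195, 145, 33, 21, 219], [157, 150, 5, 8, 30], [173, 162, 26, 16, 172], [273, 165, 59, 45, 1055], [150, 229, 12, 22, 163], [161, 256, 5, 7, 28]]
```

```bash
python3 - <<'E'
from h import *
def edge(t):
    g=cv2.cvtColor(load(t)['pixels'],cv2.COLOR_BGR2GRAY).astype(float)[189:200]
    o=[]
    for r in g:
        b=r[274:277].mean();h=r[282:285].mean();th=(b+h)/2
        i=next(k for k in range(276,286) if r[k]<th); o.append(i-1+(r[i-1]-th)/(r[i-1]-r[i]))
    return np.round(o,1),np.median(o).round(2)
grab('scene','sc13')
for t in('sc4','sc8','sc9','sc10','sc11','sc12','sc13'):print(t,*edge(t))
d=load('sc13')
print('px per 1mm y',(proj(d,(.5553,.0415,.07))-proj(d,(.5553,.0405,.07))))
e=lambda y:proj(d,(.56,y,.068)).round(2)
a=d['pixels'][180:212,276:306].max(2);print('\n'.join(' '.join(f'{v:3d}' for v in r) for r in a[6:24]))
print(get_state()['time'])
E
```

```text
sc4 [280.5 280.4 280.4 280.4 280.2 280.1 280.  279.9 280.5 280.6 280.2] 280.37
sc8 [280.5 280.4 280.4 280.4 280.2 280.1 280.1 279.9 280.5 280.5 280.3] 280.4
sc9 [280.4 280.2 280.1 280.1 279.9 279.8 279.8 279.8 280.4 280.4 280. ] 280.05
sc10 [279.8 279.8 279.7 279.7 279.7 279.5 279.4 279.4 280.  279.9 279.6] 279.69
sc11 [279.8 279.7 279.7 279.7 279.7 279.5 279.4 279.4 280.1 279.9 279.5] 279.68
sc12 [279.8 279.6 279.7 279.6 279.6 279.4 279.4 279.2 280.  279.9 279.5] 279.62
sc13 [279.8 279.7 279.7 279.7 279.5 279.5 279.4 279.2 280.  279.8 279.6] 279.68
px per 1mm y [ 0.24723493 -0.15123807]
104 103 104 104  77  43  42  48  46  48  47  45  48  38  56  90  97  95  95  95  96  97  96  95  98  97 100 117 147 195
105 105 105 104  63  43  36  42  46  49  47  44  33  35  57  92  95  96  94  95  97  96  97  94  98  98  97  88 105 138
105 106 104 104  60  36  36  35  37  44  44  35  34  35  67  90  95  95  96  94  96  97  95  96  97  99  88  94  96 101
 73  73  74  77  48  33  35  37  33  38  38  33  37  36  71  91  97  95  93  94  97  98  95  97  86  97  96  95  96  86
 64  62  65  61  45  39  
[... 959 characters left out ...]
 36  38  41  37  34  33  36  50  70  75  74  73  74  75  76  76  94 122 162 167 167 165 168 170
104 110 111  75  44  37  33  35  34  36  36  37  35  59  71  73  73  80  76  75  75  74  73  83 107 154 169 168 166 167
113 112 113  76  45  37  35  35  39  34  35  34  36  60  73  75  89 106  91  79  74  75  75  76  78  95 137 164 168 167
113 113 111  65  41  38  36  38  37  35  35  35  38  59 122 181 188 129 109 101  85  75  76  75  75  73  86 113 161 167
112 136 160  78  39  36  39  36  41  34  37  35  37  89 181 201 204 196 131 114 110  86  75  73  73  75  72  79  96 145
135 165 171  89  40  36  36  34  37  35  36  45  76 106 133 196 208 209 197 194 129 110  88  74  71  71  74  73  74  89
27.3
```

```bash
python3 - <<'E'
from h import *
print(ticket.close_job())
E
```

```text
the job is handed in; nothing more can be done
None
```

The job is done and handed in at about 27 s of robot time, against a limit of 67 s.

**What I did**
- **Finder:** I took the grey finder off the stand farthest to the robot's left and reached its nib in under the cover. A light touch of the handle on the lip gave me the x position. I then dragged the nib along the floor until it dropped into the notch, at about rail y = -26 mm, and let go with the foot on the sill.
- **Stop:** I slid the stop until the finder's handle just began to move, about 5 N on the tool. The finder shifted about 2.5–3 mm towards -y, which is within the play of the notch.
- **Clamp lever:** I pushed it over to its hard stop, where the force rose to 23 N.

**Last checks**
- **Finder seat:** The tool height at seating put the foot about 16 mm above the table, which is the sill height. The handle is upright and has not moved since the stop met it.
- **Lever:** The ball is at pixel (314,187), the position predicted for a clamp angle of 1.0.
- **Bystanders:** The changes in the scene view were at the moved parts or where the arm and its shadow fell. One large area lies beside board_a, so that side was not cleanly checked.

**Disagreements and limits**
- **Rail position:** The views differed by up to about 6–10 mm on the rail corners, so I relied on the lip contact for x.
- **Stop contact:** I judged it from the handle's movement and the force. The foot's side itself is hidden in the view, and I had used all 12 pictures, so the last checks were numerical only.

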